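# Seat a test strip and hold the gauge arm on its set mark

### The job

Lay the loose pine strip that has a tongue cut on one end (not the plain one) flat in the empty lane of the measuring board, between its two ribs, tongue pointing the same way as on the strip already lying there; set it down rather than drop it, and let go of it. Then squeeze the lock button into the handle of the telescoping gauge arm and, keeping it squeezed, draw the arm out until its pointer stands at the line on the steel rider of the scale. Finish while holding it there, button still squeezed in (let go, it springs back), and leave everything else where it is.

Things in the scene. Friction and masses are not known exactly. Their poses are not given: they have to be found in the camera images.
- board: white laminate measuring board fixed to the bench, 250 mm (its x) by 340 mm (its y), 12 mm thick; origin: centre of its underside. Two lanes along y near its -x edge, the outermost empty. Along its +x side the gauge arm draws out towards +y; outside that stands the aluminium scale rail, 6 mm thick, top 50 mm above the bench, ticks every 10 mm
- lane (a point): middle of the empty lane's floor, 12 mm above the bench, 90 mm towards -x of the board's origin; axes as the board's, lane along y. its two aluminium ribs are 8 mm tall above the floor, 5 mm thick, 230 mm long, 36 mm clear between them
- strip: loose pine strip lying on the bench, 180 x 24 x 24 mm, 40 to 65 g; origin at the centre of its underside, y along it towards the tongue. The last 35 mm on the +y end are a tongue only 10 mm wide (full 24 mm tall)
- strip_mid (a point): centre of the strip, 12 mm above its underside; axes as the strip's
- strip_tongue (a point): end of the strip's tongue, 90 mm towards +y from strip_mid
- gauge_arm (a joint): how far the gauge arm is drawn out, m: 0 home, 0.135 at its stop; grows as the handle moves along the board's +y. While the button is out a catch stops it within 6 mm of home; with the button in it slides against a return spring and friction (3 N near home, 7 N far out). No lock further out: let go, it springs back towards home
- handle_top (a point): top of the arm's black handle, 106 mm above the bench; axes as the board's. Upright block, 26 mm along y; its plain face is 18 mm towards -x, the lock button's face 26 mm towards +x when out (44 mm over both; 38 mm squeezed, middle 1 mm towards +x). Grip these faces from above, 10 to 40 mm below this point; below 56 mm it widens. Nothing near stands above 56 mm
- lock_button: steel lock button plate on the handle's +x side, 24 mm along y, from 66 to 98 mm above the bench, standing 8 mm proud; pressed towards the board's -x, 6 mm at most; sprung: 6 N to start, 9 N fully in; the catch is clear after 3 mm. Its origin is 26 mm towards -x of the outer face, at bench level
- button_face (a point): centre of the button's outer face, 82 mm above the bench; axes as the board's. 8 mm towards -x of pointer when out, 14 mm when fully squeezed
- pointer (a point): tip of the gauge arm's thin steel pointer above the scale rail, 24 mm towards +y and 34 mm towards +x of handle_top, 55 mm above the bench; axes as the board's
- set_mark (a point): the line on top of the dark steel rider (12 mm wide along y) that sits on the outer side of the scale rail, 56 mm above the bench; axes as the board's. The pointer is to stand at the same y of the board as this point
- laid_strip: the tongued strip, same as strip, that already lies in the second lane (58 mm further along the board's +x than the empty one), tongue towards the board's +y; origin at the centre of its underside
- plain_strip: a decoy: strip of the same wood and size, 180 x 24 x 24 mm, but with two plain square ends, lying on the bench; origin at the centre of its underside, y along its length
- jar: clear plastic jar, 60 mm across, 85 mm tall; origin at the centre of its underside
- offcut: wooden offcut 60 x 45 x 20 mm; origin at the centre of its underside
- marker: marker pen lying down, 132 mm long, 17 mm thick; origin under its middle, x along it
- sanding_block: cork sanding block 110 x 65 x 36 mm; origin at the centre of its underside
- glue_bottle: white bottle, 56 mm across, 150 mm tall; origin at the centre of its underside
- screwdriver: screwdriver lying down; x along it
Not all that is in view belongs to the job. Leave any orange or yellow look-alike of the strip alone.

How it is judged (in metres and radians):
On the way, in this order (a step that is already met when the one before it is completed fails the run):
1. the tongued strip lies flat in the empty lane, tongue the same way as its neighbour's, and is let go (x of strip_mid in the frame of lane between -0.008 and 0.008 m and y of strip_mid in the frame of lane between -0.027 and 0.027 m and z of strip_mid in the frame of lane between 0.008 and 0.016 m and angle between the y axis of strip and the y axis of board, either way round below 0.1 rad and y of strip_tongue in the frame of lane above 0.04 m and linear speed of strip below 0.02 m/s and contact force between the fingers and strip below 0.05 N), for 0.2 s.
2. the lock button is squeezed in by at least 3 mm before the arm is drawn out (x of button_face in the frame of pointer below -0.011 m and value of joint gauge_arm below 0.03 m), for 0.05 s.
At the end, for the whole second after the job is handed in: The tongued strip lies untouched in the lane (centre within 8 mm across and 27 mm along, flat, within 0.1 rad, tongue to the board's +y); the pointer stands still within 4 mm of the rider's line; the fingers hold the button at least 3 mm in with over 2 N (all of step 1 and x of button_face in the frame of pointer below -0.011 m and contact force between the fingers and lock_button above 2 N and y of pointer in the frame of set_mark between -0.004 and 0.004 m and velocity of joint gauge_arm between -0.01 and 0.01 m/s); the arm keeps its last pose, push and grip.
It fails at once if the strip is dropped (falls freely by more than about 18 mm) (contact force between the fingers and strip below 0.01 N and linear speed of strip above 0.6 m/s).
It fails at once if another thing on the bench is moved by more than 30 mm (the strip already laid: 15 mm) (distance of laid_strip from where it was at the start of the episode above 0.015 m or distance of any of plain_strip, jar, offcut, marker, sanding_block, glue_bottle, screwdriver from where it was at the start of the episode above 0.03 m).
It also fails if it takes over 48 s, if anything falls off the work surface, if the arm or the gripper's body presses on something with over 40 N, if the wrist force passes 120 N, or if a joint passes its speed limit or range.

### The arm

A 6-joint arm with a two-finger parallel gripper is mounted at the origin on the work surface. World frame = base frame: x ahead of the robot, y to its left, z up, the work surface at z = 0. Lengths are in m, angles in degrees, forces in N, time in s.
With the tool pointing down it reaches from about 0.35 to 0.95 m from the base axis. Payload 17.4 kg.
Tool frame: the origin (TCP) lies at the very end of the fingers, on their centre line; the grasp point (between the pads) lies manip.grip_depth behind it (manip.grip_depth is the distance from the TCP to the grasp point, in m); z points along the fingers, y is the direction in which the jaws open and shut (so a half turn about z gives the same grasp; the last joint's range is limited). The gripper opens to 93 mm and grips with 3 to 60 N. Pads are 15 mm wide; open, the fingers measure 128 mm over their backs; the gripper's body (75 mm by 188 mm) begins 65 mm behind the grasp point.
Start: joints at [-74.931, 6.646, 82.598, -0, 90.757, -2.166], TCP at [0.2, -0.645, 0.219] pointing down, gripper open.
Joint ranges: [-162.19, 162.19], [-47.58, 125.68], [4.15, 143.07], [-65.23, 245.23], [0.69, 171.88], [-170.13, 170.13]. Speed limits (degrees/s): [108.29, 108.29, 127.2, 180, 180, 180].

### API

Orientations are given as a 3x3 rotation matrix whose columns are the frame's x, y, z axes.
In Python, from rig import manip, capture gives the robot as it stands.
- The arm moves only by the shell command python3 -m creep 'ROWS'. ROWS is JSON, a list that holds one entry, the list of rows, each a list of 7 numbers: the shift along the tool's x, y, z in cm, then the turn, a rotation vector about the tool's x, y, z in rad, then the finger opening in cm, from 0 to 9.3. In form: [[[tx, ty, tz, ax, ay, az, fingers], ...]]. A call has 1 to 5 rows; each row is the pose to reach, as a shift and turn from the pose measured when the call began, along the tool's axes at that moment; what a row does not reach only later rows make up. A row lasts 1/8 s, in which the tool goes at most 62.5 mm and 10.7 degrees, less where a joint would pass 70% of its speed; a pose out of reach is approached as far as the arm can. A call with a gripper value outside its range is refused whole. The fingers move at their own pace and stop on an object; the grip force is fixed at half the most. Time passes only in rows, so rows that repeat a pose let the fingers close. It gives the time, the measured TCP pose, the force and the opening at its end, in the units of the state.
- manip.observe(): the state, without advancing time (a new reading comes with each control period).
- capture(name): name is "scene" or "side" or "wrist"; returns a dict with "frame" (384x512x3 uint8, red, green, blue), "z_map" (384x512 float32, m along the optical axis (not along the pixel's ray), 0 where there is no reading), "mtx" (3x3 intrinsics, pixels), "k1" (the pictures are not rectified: a ray, as slopes to the right and down, at radius r is drawn at 1 + k1 r^2 times it, then the intrinsics apply), "T" (4x4, takes a point from camera to world coordinates); the wrist camera has in their place "mount" (4x4, takes a point from camera to tool coordinates, whose origin is the TCP and whose axes are the flange's). Camera axes: x right, y down, z forward; pixel columns grow to the right and rows downward; lengths in m; the calibration is good to about 2 mm. A picture is of the moment at which its call begins: read the wrist's pose just before it.
- manip.close_job(): hands the job in, once; it reports no verdict.
The state is a dict: "clock": time; "joints": joint angles; "joint_vel": joint speeds; "joint_torque": joint torques, N m; "tcp_pos": TCP position; "tool_rot": TCP orientation; "contact_force": force on the tool from outside, world axes, zero at the start; "torque": the same for the moment, N m; "gripper_width": opening from 0.0 (shut) to 1.0 (fully open).
Only numpy, scipy, OpenCV 4.12 (cv2) and the standard library are available. Lean on these libraries where they do the work, as an engineer would, in place of code of your own. Each camera call takes 0.05 s, during which the arm holds its last target. There are 200 camera calls.

## Working session

There is one attempt and no reset: what is moved stays moved. The work goes in short steps, Python scripts to look and compute and a shell command to move; the robot and the scene stay as the last step left them, time stands still between calls to the robot, and variables do not carry over. Pictures are saved under pics/ and viewed, about 8 in all and at most 12, crops included, and the job is handed in when it is done.

```bash
mkdir -p pics; ls; cat > h.py <<'E'
import numpy as np, cv2, json
from rig import manip, capture
def rays(c, uv):
    uv=np.asarray(uv,float).reshape(-1,2); K=c['mtx']
    d=(uv-[K[0,2],K[1,2]])/[K[0,0],K[1,1]]
    s=d.copy()
    for _ in range(20):
        s=d/(1+c['k1']*(s**2).sum(1,keepdims=True))
    return np.c_[s,np.ones(len(s))]
def onplane(c,uv,z,T=None):
    T=c['T'] if T is None else T
    r=rays(c,uv)@T[:3,:3].T; o=T[:3,3]
    return o+r*((z-o[2])/r[:,2])[:,None]
def bydepth(c,uv,T=None):
    T=c['T'] if T is None else T
    uv=np.asarray(uv).reshape(-1,2); z=np.array([c['z_map'][int(v),int(u)] for u,v in uv])
    return (rays(c,uv)*z[:,None])@T[:3,:3].T+T[:3,3]
def cloud(c,T=None):
    T=c['T'] if T is None else T
    vv,uu=np.mgrid[:384,:512]
    P=rays(c,np.c_[uu.ravel(),vv.ravel()])*c['z_map'].reshape(-1,1)
    P=P@T[:3,:3].T+T[:3,3]; P[c['z_map'].ravel()==0]=np.nan
    return P.reshape(384,512,3)
def wristT(c,s):
    T=np.eye(4);T[:3,:3]=np.array(s['tool_rot']);T[:3,3]=s['tcp_pos'];return T@c['mount']
def save(n,im): cv2.imwrite('pics/'+n,im[...,::-1])
E
python3 - <<'E'
from h import *
print(manip.grip_depth, manip.observe())
a=capture('scene');b=capture('side')
np.savez('a.npz',**a);np.savez('b.npz',**b)
save('scene.png',cv2.resize(a['frame'],(800,600)))
save('side.png',cv2.resize(b['frame'],(800,600)))
print(a['T'],b['T'],a['mtx'],a['k1'])
E
```

```text
pics
0.0188 {'clock': 0.0, 'joints': array([-7.49313388e+01,  6.67314976e+00,  8.26360268e+01, -2.68217106e-04,
        9.07578267e+01, -2.16503523e+00]), 'joint_vel': array([-0.05560555, -0.03732482,  0.114016  ,  0.05540742,  0.00736257,
       -0.04022191]), 'joint_torque': array([-1.10040539e-03, -7.21261597e+01, -6.22610736e+01,  7.80632976e-02,
        2.36440514e-02, -9.51204538e-05]), 'tcp_pos': array([ 0.1999245 , -0.6444874 ,  0.21791362]), 'tool_rot': array([[ 9.55104311e-01,  2.96269574e-01, -3.08543467e-04],
       [ 2.96269732e-01, -9.55103645e-01,  1.12799985e-03],
       [ 3.95010464e-05, -1.16876961e-03, -9.99999316e-01]]), 'contact_force': array([-0.78020716, -0.51373288, -0.90078111]), 'torque': array([-0.03486037, -0.07334857, -0.04405688]), 'gripper_width': 0.9962058455627051}
[[-0.68781338  0.52137489 -0.50505542  1.15773655]
 [ 0.72588494  0.49589471 -0.4766335   0.61318239]
 [ 0.00194957 -0.69444702 -0.7195412   0.99428905]
 [ 0.          0.          0.          1.        ]] [[ 0.99880503 -0.02139313  0.04394139  0.48397477]
 [-0.04587804 -0.72030076  0.69214306 -0.89838703]
 [ 0.01684391 -0.69333192 -0.7204215   1.03528248]
 [ 0.          0.          0.          1.        ]] [[388.5637826    0.         250.49934114]
 [  0.         388.5637826  195.63553307]
 [  0.           0.           1.        ]] -0.034668501889120955
```

View pics/scene.png

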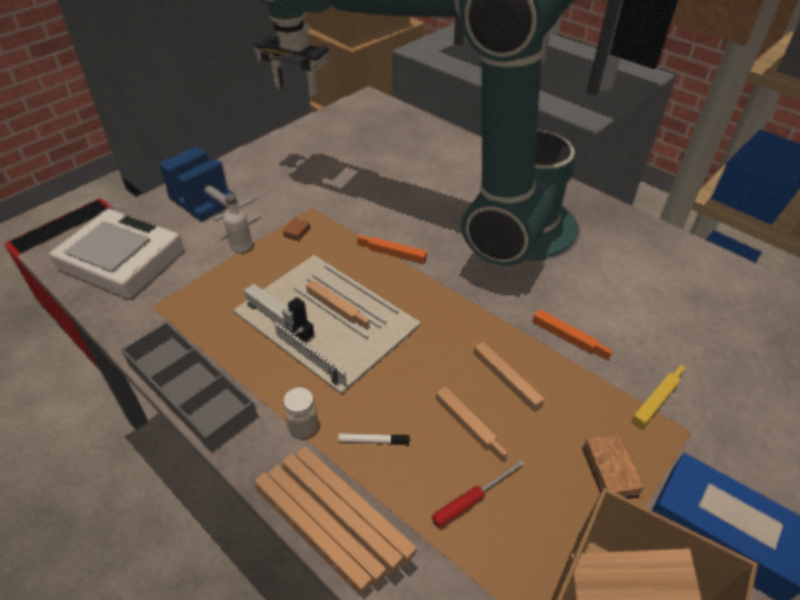

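View pics/side.png

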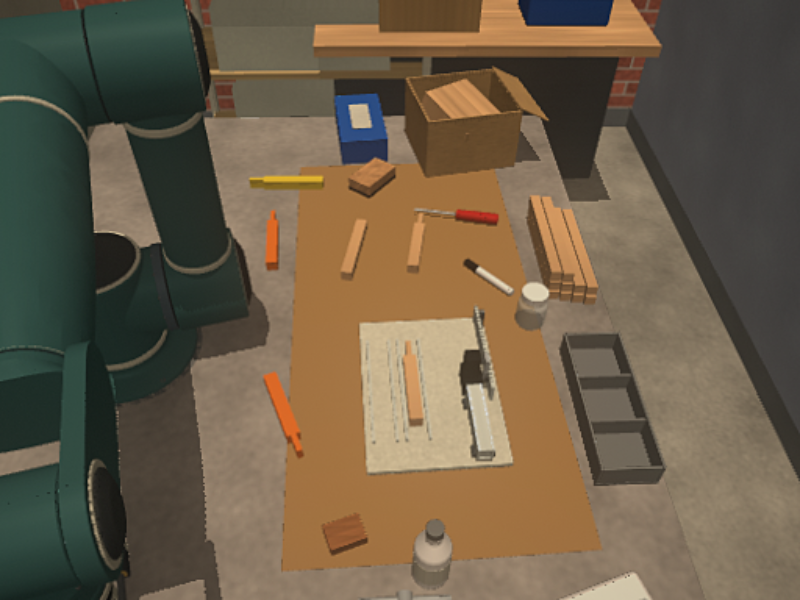

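The two views agree. The pine candidates in side view (800x600 px) are A at (416,240), which has a narrow tongue at (420,215), and B at (354,248), which has two square ends. The orange and yellow look-alikes and the stacked planks are not candidates. A fits the description. The laid strip's tongue points up in the side view, roughly world +y. I'll measure and confirm A in a crop.

```bash
cat > m1.py <<'E'
from h import *
a=dict(np.load('a.npz'));b=dict(np.load('b.npz'))
out=[]
for n,c in (('scene',a),('side',b)):
    P=cloud(c); hsv=cv2.cvtColor(c['frame'],cv2.COLOR_RGB2HSV)
    # board: bright, unsaturated, z ~ .012
    m=((hsv[...,1]<70)&(hsv[...,2]>110)&(abs(P[...,2]-.012)<.012)&(P[...,0]>.3)&(P[...,0]<.85)&(abs(P[...,1]+.15)<.4)).astype(np.uint8)
    m=cv2.morphologyEx(m,cv2.MORPH_CLOSE,np.ones((5,5)))
    k,l,st,_=cv2.connectedComponentsWithStats(m); i=1+np.argmax(st[1:,4])
    cs,_=cv2.findContours((l==i).astype(np.uint8),0,2); h=cv2.convexHull(cs[0])[:,0,:]
    W=onplane(c,h,.012)[:,:2].astype(np.float32)
    print(n,'board',cv2.minAreaRect(W), cv2.boxPoints(cv2.minAreaRect(W)).round(3).tolist())
    # strips: z ~ .024 above bench
    m=((P[...,2]>.017)&(P[...,2]<.034)&(P[...,0]>.3)&(P[...,0]<.85)&(P[...,1]>-.02)&(P[...,1]<.5)&(hsv[...,1]>60)&(hsv[...,0]<22)&(hsv[...,2]>150)).astype(np.uint8)
    k,l,st,cen=cv2.connectedComponentsWithStats(m)
    for i in range(1,k):
        if st[i,4]<80: continue
        q=np.argwhere(l==i)[:,::-1]; W=onplane(c,q,.024)[:,:2].astype(np.float32)
        r=cv2.minAreaRect(W); print(n,'strip',cen[i].round(),st[i,4],np.round(r[0],3),np.round(r[1],3),round(r[2],1),'z',np.nanmedian(P[l==i][:,2]).round(3), 'mean',W.mean(0).round(3))
s=b['frame']
c1=cv2.resize(s[120:190,205:325],(800,467),interpolation=cv2.INTER_CUBIC)
save('crop1.png',c1)
E
python3 m1.py
```

```text
scene board ((0.5929322242736816, -0.12164932489395142), (0.2509215772151947, 0.3403901755809784), 2.2503418922424316) [[0.460999995470047, 0.0430000014603138], [0.4740000069141388, -0.296999990940094], [0.7250000238418579, -0.28700000047683716], [0.7120000123977661, 0.05299999937415123]]
scene strip [326. 239.] 339 [0.447 0.266] [0.181 0.024] 78.8 z 0.024 mean [0.449 0.271]
scene strip [300. 267.] 362 [0.589 0.285] [0.179 0.022] 80.3 z 0.024 mean [0.587 0.278]
scene strip [292. 323.] 99 [0.736 0.373] [0.009 0.093] 77.3 z 0.025 mean [0.74  0.372]
side board ((0.5800702571868896, -0.1172964945435524), (0.1351131796836853, 0.23914922773838043), 2.1000733375549316) [[0.5080000162124634, -0.0], [0.5170000195503235, -0.23899999260902405], [0.6520000100135803, -0.23399999737739563], [0.6430000066757202, 0.004999999888241291]]
side strip [306. 137.] 98 [0.731 0.367] [0.023 0.096] 78.5 z 0.022 mean [0.734 0.367]
side strip [266. 155.] 206 [0.585 0.284] [0.176 0.025] 80.4 z 0.023 mean [0.583 0.273]
side strip [226. 157.] 248 [0.445 0.267] [0.179 0.025] 79.1 z 0.023 mean [0.444 0.264]
```

View pics/crop1.png

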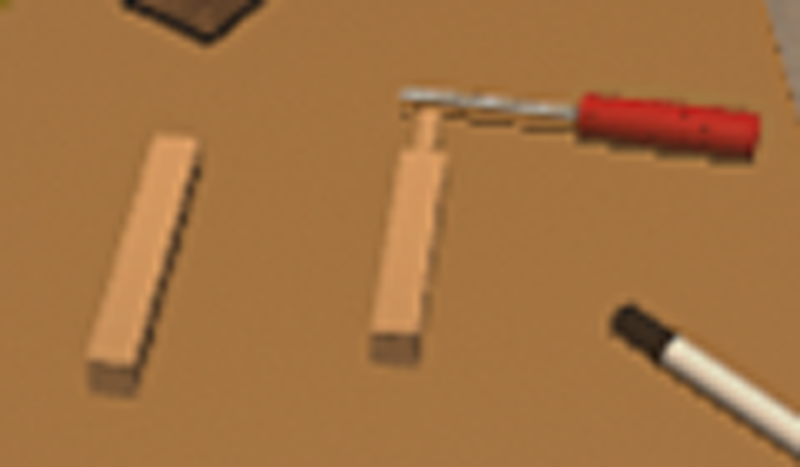

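The crop confirms it: A narrows to a tongue at the top (430,130), touching nothing but close to the screwdriver shaft tip (400–560,100). B (145,260) is plain. Both views measure A at 179x24 mm, centre (0.587,0.285), axis 80.3°, tongue towards +y. The board measures 251x340 mm, centre (0.593,-0.122), yaw 2.25°. I'll go over the board first for a wrist look on the way.

```bash
R='[[[49,-39.8,-8,0,0,-1.31,6],[49,-39.8,-8,0,0,-1.31,6],[49,-39.8,-8,0,0,-1.31,6],[49,-39.8,-8,0,0,-1.31,6],[49,-39.8,-8,0,0,-1.31,6]]]'; python3 -m creep '[[[49,-39.8,-8,0,0,-1.31,6],[49,-39.8,-8,0,0,-1.31,6],[49,-39.8,-8,0,0,-1.31,6],[49,-39.8,-8,0,0,-1.31,6],[49,-39.8,-8,0,0,-1.31,6]]]'
cat > d.py <<'E'
# usage: d.py x y z yaw_of_tool_y(deg) -> shift (cm) and turn for the next call
from h import *; import sys
from scipy.spatial.transform import Rotation as Ro
x,y,z,a=map(float,sys.argv[1:5]); s=manip.observe(); R=np.array(s['tool_rot']); p=np.array(s['tcp_pos'])
t=np.radians(a); Y=np.array([np.cos(t),np.sin(t),0]); Z=np.array([0,0,-1.]); G=np.c_[np.cross(Y,Z),Y,Z]
print('t',s['clock'],'tcp',p.round(4),'shift cm',((np.array([x,y,z])-p)@R*100).round(2),'turn',Ro.from_matrix(R.T@G).as_rotvec().round(3),'w',round(s['gripper_width']*9.3,2),'F',np.round(s['contact_force'],1),'j',np.round(s['joints'],0))
E
python3 d.py 0.55 -0.12 0.30 2.25
```

```text
clock: 0.72
tcp_pos: [0.3725, -0.3848, 0.2579]
tool_rot: [[0.321, 0.947, -0.0], [0.947, -0.321, 0.001], [0.001, -0.0, -1.0]]
contact_force: [0.7, 0.2, 0.1]
gripper_width: 0.647
t 0.725 tcp [ 0.3725 -0.3848  0.2579] shift cm [30.78  8.31 -4.19] turn [-0.    -0.001 -0.366] w 6.02 F [0.7 0.2 0.1] j [-49. -11.  96.   0.  95. -30.]
```

```bash
python3 -m creep '[[[30.8,8.3,-4.2,0,0,-0.366,6],[30.8,8.3,-4.2,0,0,-0.366,6],[30.8,8.3,-4.2,0,0,-0.366,6],[30.8,8.3,-4.2,0,0,-0.366,6],[30.8,8.3,-4.2,0,0,-0.366,6]]]' >/dev/null
python3 - <<'E'
from h import *
s=manip.observe(); c=capture('wrist'); np.savez('w1.npz',Tw=wristT(c,s),**c)
save('w1.png',cv2.resize(c['frame'],(800,600))); print(s['tcp_pos'],s['clock'],wristT(c,s).round(3))
E
python3 d.py 0.5855 0.276 0.12 -9.7
```

```text
[ 0.54454849 -0.12698023  0.29879121] 1.35 [[ 0.999  0.038  0.01   0.543]
 [ 0.04  -0.962 -0.269 -0.053]
 [-0.     0.269 -0.963  0.466]
 [ 0.     0.     0.     1.   ]]
t 1.4 tcp [ 0.5474 -0.122   0.2994] shift cm [39.55  5.48 18.05] turn [ 0.001 -0.003  0.212] w 6.01 F [1.6 4.2 0.1] j [-15.  -8.  90.   0.  98. -18.]
```

View pics/w1.png

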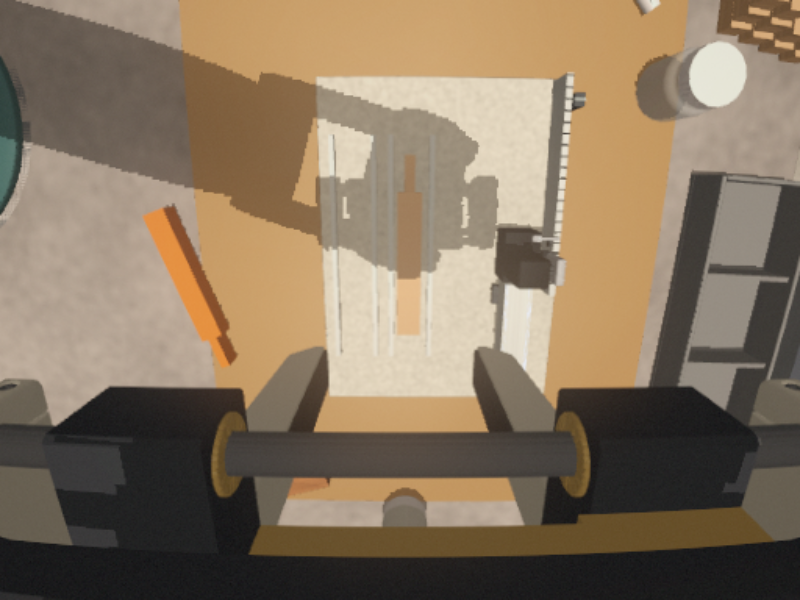

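The wrist view shows the empty lane between ribs at (337,245) and (375,245), the laid strip (408,260), the handle (525,255), the pointer (550,240) and the rider (578,100). The fingers are clear. I'll measure these points and move on towards the strip.

```bash
python3 - <<'E'
from h import *
c=dict(np.load('w1.npz')); T=c['Tw']; k=.64
def p(uv,z): return onplane(c,np.array(uv)*k,z,T)[:,:2]
rib=p([[334,136],[340,354],[375,136],[376,354]],.020); print('ribs',rib.round(4).tolist(),'lane',rib.mean(0).round(4))
print('edge pts',p([[317,78],[570,74],[330,396],[548,396]],.012).round(4).tolist())
d=rib[0]-rib[1]+rib[2]-rib[3]; print('yaw',np.degrees(np.arctan2(d[1],d[0]))-90)
print('pointer',p([[553,240]],.055).round(4),'rider',p([[579,100]],.056).round(4))
P=cloud(c,T); g=P[140:185,310:365]; m=g[...,2]>.09; print('handle top',m.sum(),g[m].min(0).round(3),g[m].max(0).round(3),np.median(g[m],0).round(3))
S=P[90:216,250:280]; m=(S[...,2]>.030)&(S[...,2]<.04); print('laid',m.sum(),S[m].min(0).round(3),S[m].max(0).round(3))
E
python3 -m creep '[[[39.6,5.5,14,0,0,0.212,6],[39.6,5.5,14,0,0,0.212,6],[39.6,5.5,14,0,0,0.212,6],[39.6,5.5,14,0,0,0.212,6],[39.6,5.5,14,0,0,0.212,6]]]' >/dev/null;  python3 d.py 0.5855 0.276 0.12 -9.7
```

```text
ribs [[0.4772, -0.0141], [0.4841, -0.2412], [0.517, -0.0127], [0.5238, -0.2396]] lane [ 0.5005 -0.1269]
edge pts [[0.4591, 0.0399], [0.7037, 0.055], [0.4714, -0.2976], [0.7249, -0.2883]]
yaw 1.724248720411893
pointer [[ 0.6905 -0.1021]] rider [[0.6988 0.0235]]
handle top 613 [ 0.644 -0.138  0.09 ] [ 0.689 -0.112  0.109] [ 0.661 -0.124  0.106]
laid 1492 [ 0.542 -0.21   0.032] [ 0.569 -0.03   0.04 ]
t 2.025 tcp [0.5736 0.1639 0.1988] shift cm [11.23 -0.72  7.91] turn [ 0.001 -0.003  0.   ] w 6.0 F [ 1.5 -0.6  0.5] j [13. -3. 94.  0. 89. 23.]
```

```bash
python3 -m creep '[[[11.2,-0.7,7.9,0,0,0,6],[11.2,-0.7,7.9,0,0,0,6],[11.2,-0.7,7.9,0,0,0,6],[11.2,-0.7,7.9,0,0,0,6]]]' >/dev/null
python3 - <<'E'
from h import *
s=manip.observe(); c=capture('wrist'); T=wristT(c,s); P=cloud(c,T)
save('w2.png',cv2.resize(c['frame'],(640,480)))
hsv=cv2.cvtColor(c['frame'],cv2.COLOR_RGB2HSV)
m=((P[...,2]>.016)&(P[...,2]<.032)&(abs(P[...,0]-.587)<.06)&(abs(P[...,1]-.285)<.13)).astype(np.uint8)
k,l,st,_=cv2.connectedComponentsWithStats(m); i=1+np.argmax(st[1:,4])
q=np.argwhere(l==i)[:,::-1]; W=onplane(c,q,.024,T)[:,:2]; r=cv2.minAreaRect(W.astype(np.float32)); print(st[1:,4],r,np.median(P[l==i][:,2]),s['clock'])
D=P[l==i];D=D[D[:,1]<.32];D=D[(D[:,2]>.02)]
print(cv2.minAreaRect(D[:,:2].astype(np.float32)), D.min(0),D.max(0))
E
python3 d.py 0.5855 0.276 0.012 -9.7
```

```text
[   1    4  266    1    4    1    2    1 3816] ((0.5883870720863342, 0.28488290309906006), (0.17877840995788574, 0.024010637775063515), 80.664306640625) 0.024821067500350402 2.525
((0.5841571092605591, 0.2588499188423157), (0.12659837305545807, 0.02391434647142887), 80.62158966064453) [0.56298424 0.19544337 0.02278018] [0.60558228 0.3199302  0.02712603]
t 2.575 tcp [0.5859 0.2751 0.1206] shift cm [ 0.05 -0.06 10.86] turn [ 0.001 -0.003  0.   ] w 6.01 F [-0.3  0.4  0.5] j [23.  6. 93.  0. 81. 33.]
```

View pics/w2.png

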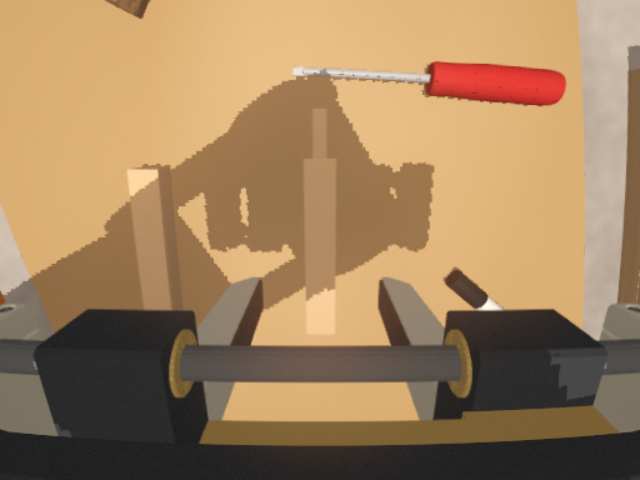

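The tongued strip (320,220) is centred between the fingers and the plain one (150,240) is well outside them. It measures 179x24 mm at (0.588,0.285), and the tool is within 1 mm laterally. I'll descend and grip.

```bash
python3 -m creep '[[[0.1,0.1,5.5,0,0,0,6],[0.1,0.1,9,0,0,0,6],[0.1,0.1,10.95,0,0,0,6],[0.1,0.1,10.95,0,0,0,6],[0.1,0.1,10.95,0,0,0,6]]]'
python3 -m creep '[[[0,0,0,0,0,0,1.8],[0,0,0,0,0,0,1.8],[0,0,0,0,0,0,1.8],[0,0,0,0,0,0,1.8],[0,0,0,0,0,0,1.8]]]'; python3 d.py .6 .29 .1 -9.34
```

```text
clock: 3.2
tcp_pos: [0.5882, 0.2763, 0.0132]
tool_rot: [[0.169, 0.986, 0.004], [0.986, -0.169, 0.004], [0.004, 0.003, -1.0]]
contact_force: [0.5, -0.5, 0.3]
gripper_width: 0.649
clock: 3.82
tcp_pos: [0.5881, 0.2763, 0.0132]
tool_rot: [[0.169, 0.986, 0.004], [0.986, -0.169, 0.004], [0.004, 0.003, -1.0]]
contact_force: [-0.7, -1.0, 1.9]
gripper_width: 0.257
t 3.825 tcp [0.5881 0.2763 0.0132] shift cm [ 1.59  0.96 -8.67] turn [ 0.003 -0.004 -0.007] w 2.39 F [-0.7 -1.   1.9] j [23. 11. 98.  0. 71. 33.]
```

```bash
python3 -m creep '[[[0,0,-2,0,0,0,1.8],[0,0,-6,0,0,0,1.8],[0,0,-10,0,0,0,1.8],[0,0,-11,0,0,0,1.8]]]';  python3 d.py .5013 -.1346 .10 2.0
```

```text
clock: 4.32
tcp_pos: [0.5888, 0.2764, 0.1276]
tool_rot: [[0.169, 0.986, 0.008], [0.986, -0.169, 0.006], [0.007, 0.007, -1.0]]
contact_force: [0.8, 0.6, -1.4]
gripper_width: 0.254
t 4.325 tcp [0.5888 0.2764 0.1276] shift cm [-42.    -1.71   2.46] turn [ 0.008 -0.006 -0.204] w 2.37 F [ 0.8  0.6 -1.4] j [23.  5. 92.  0. 82. 33.]
```

```bash
python3 -m creep '[[[-4,-0.2,0,0,0,-0.03,1.8],[-9,-0.4,0,0,0,-0.07,1.8],[-14,-0.6,0.5,0,0,-0.12,1.8],[-19,-0.8,1,0,0,-0.16,1.8],[-24,-1,1.5,0,0,-0.204,1.8]]]' >/dev/null; python3 d.py .5013 -.1346 .10 2.0
```

```text
t 4.95 tcp [0.5377 0.0401 0.1106] shift cm [-17.34  -4.28   0.93] turn [ 0.008 -0.005  0.001] w 2.35 F [ 0.7 -0.  -1.3] j [  1.  -8. 107.   0.  80.  -1.]
```

```bash
python3 -m creep '[[[-4.5,-1.1,0.2,0,0,0,1.8],[-9,-2.2,0.5,0,0,0,1.8],[-13,-3.2,0.7,0,0,0,1.8],[-16,-4,0.9,0,0,0,1.8],[-17.3,-4.3,0.9,0.008,-0.005,0,1.8]]]' >/dev/null; python3 -m creep '[[[0,0,0,0,0,0,1.8]]]'
python3 - <<'E'
from h import *
s=manip.observe(); c=capture('wrist'); T=wristT(c,s); P=cloud(c,T)
save('w3.png',cv2.resize(c['frame'],(640,480)))
np.savez('w3.npz',Tw=T,**c)
b=capture('side'); a=capture('scene'); np.savez('b3.npz',**b)
save('s3.png',np.hstack([cv2.resize(b['frame'][180:320,205:345],(400,400)),cv2.resize(a['frame'][130:270,140:280],(400,400))]))
z0=s['tcp_pos'][2]
m=((P[...,2]>z0-.005)&(P[...,2]<z0+.02)&(abs(P[...,0]-.5)<.03)).astype(np.uint8)
k,l,st,_=cv2.connectedComponentsWithStats(m); i=1+np.argmax(st[1:,4])
D=P[l==i]; print(st[i],D.min(0),D.max(0)); D=D.astype(np.float32); print(cv2.fitLine(D,cv2.DIST_L2,0,.01,.01).ravel())
E
python3 d.py .5013 -.1346 .10 2.0
```

```text
clock: 5.7
tcp_pos: [0.5004, -0.1356, 0.1001]
tool_rot: [[-0.034, 0.999, -0.001], [0.999, 0.034, 0.0], [0.0, -0.001, -1.0]]
contact_force: [-0.3, -0.1, 0.4]
gripper_width: 0.25
[ 212   68   90  209 7418] [ 0.47580993 -0.16090107  0.10048258] [ 0.52735282 -0.0372907   0.12007075]
[-0.03541245  0.99935925 -0.00520102  0.5007965  -0.10444238  0.11161896]
t 5.85 tcp [ 0.5006 -0.1347  0.1001] shift cm [0.   0.07 0.01] turn [-0.001 -0.     0.   ] w 2.37 F [-0.4  0.   0.1] j [-18. -10. 110.   0.  80. -20.]
```

View pics/w3.png

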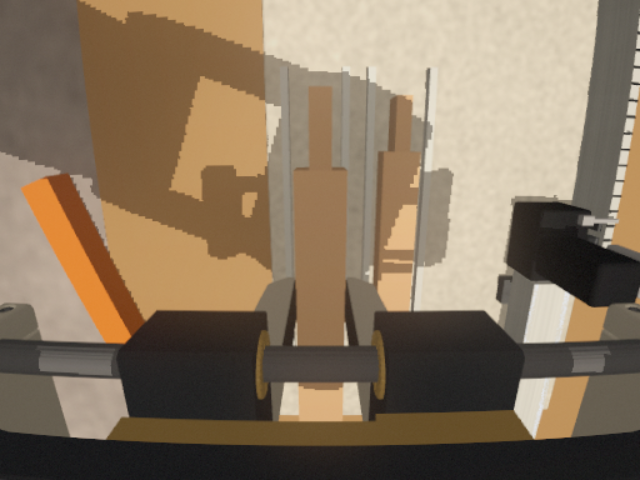

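The strip hangs level (slope 0.005), tongue to +y at (320,90), directly above the empty lane between the ribs at (288,70) and (346,70). I'll lower it.

```bash
python3 -m creep '[[[0,0,3,0,0,0,1.8],[0,0,5.5,0,0,0,1.8],[0,0,6.8,0,0,0,1.8],[0,0,7.1,0,0,0,1.8],[0,0,7.2,0,0,0,1.8]]]'; python3 -m creep '[[[0,0,0.15,0,0,0,1.8],[0,0,0.3,0,0,0,1.8],[0,0,0.3,0,0,0,1.8]]]'
```

```text
clock: 6.48
tcp_pos: [0.501, -0.1345, 0.0288]
tool_rot: [[-0.035, 0.999, -0.0], [0.999, 0.035, 0.0], [0.0, -0.0, -1.0]]
contact_force: [0.5, 0.6, -1.0]
gripper_width: 0.252
clock: 6.85
tcp_pos: [0.5011, -0.1346, 0.0259]
tool_rot: [[-0.035, 0.999, 0.0], [0.999, 0.035, 0.0], [-0.0, 0.0, -1.0]]
contact_force: [-0.0, -0.2, -1.2]
gripper_width: 0.254
```

```bash
python3 -m creep '[[[0,0,0.1,0,0,0,1.8],[0,0,0.15,0,0,0,1.8],[0,0,0.15,0,0,0,1.8]]]'; python3 d.py .5011 -.1346 .024 2
```

```text
clock: 7.22
tcp_pos: [0.5011, -0.1347, 0.0252]
tool_rot: [[-0.035, 0.999, 0.0], [0.999, 0.035, -0.0], [-0.0, 0.0, -1.0]]
contact_force: [-4.4, 1.6, 8.9]
gripper_width: 0.254
t 7.225 tcp [ 0.5011 -0.1347  0.0252] shift cm [ 0.01 -0.    0.12] turn [0. 0. 0.] w 2.37 F [-4.4  1.6  8.9] j [-18.  -6. 114.   0.  72. -20.]
```

Contact with the lane floor (9 N) at the expected height. I'll release narrowly and lift straight out.

```bash
python3 -m creep '[[[0,0,-0.03,0,0,0,3.4],[0,0,-0.03,0,0,0,3.4],[0,0,-0.03,0,0,0,3.4]]]'; python3 -m creep '[[[0,0,-1,0,0,0,3.4],[0,0,-4,0,0,0,3.4],[0,0,-9,0,0,0,3.4],[0,0,-15,0,0,0,3.4],[0,0,-17,0,0,0,3.4]]]'
python3 - <<'E'
from h import *
s=manip.observe(); c=capture('wrist'); T=wristT(c,s); P=cloud(c,T); np.savez('w4.npz',Tw=T,**c); print(s['clock'],s['tcp_pos'])
save('w4.png',cv2.resize(c['frame'],(800,600)))
m=((P[...,2]>.03)&(P[...,2]<.042)&(P[...,0]>.46)&(P[...,0]<.6)&(P[...,1]<.03)).astype(np.uint8)
k,l,st,_=cv2.connectedComponentsWithStats(m)
for i in range(1,k):
    if st[i,4]<300: continue
    D=P[l==i]; W=onplane(c,np.argwhere(l==i)[:,::-1],.036,T)[:,:2]; print(st[i],cv2.minAreaRect(W.astype(np.float32)),np.median(D[:,2]),D[:,1].max())
m=(P[...,2]>.095)&(P[...,2]<.12)&(P[...,0]>.62)&(P[...,0]<.70)&(abs(P[...,1]+.12)<.04); D=P[m]; print('handle',m.sum(),D.min(0),D.max(0))
E
```

```text
clock: 7.6
tcp_pos: [0.5011, -0.1347, 0.0253]
tool_rot: [[-0.035, 0.999, 0.0], [0.999, 0.035, -0.0], [-0.0, 0.0, -1.0]]
contact_force: [-0.0, -0.8, 0.1]
gripper_width: 0.364
clock: 8.22
tcp_pos: [0.5019, -0.1349, 0.2]
tool_rot: [[-0.035, 0.999, 0.005], [0.999, 0.035, -0.002], [-0.002, 0.005, -1.0]]
contact_force: [-0.3, -0.7, -0.2]
gripper_width: 0.367
8.225 [ 0.50194189 -0.1349326   0.2000224 ]
[ 285   88   25  139 2415] ((0.5529330372810364, -0.11320214718580246), (0.025154441595077515, 0.1671581119298935), 1.787605881690979) 0.03682345517302571 -0.029476880698241007
[ 245   93   21  147 2558] ((0.5027584433555603, -0.12686039507389069), (0.02407686784863472, 0.17952550947666168), 2.1328117847442627) 0.03683589527484721 -0.03713192268290256
handle 1016 [ 0.64404637 -0.13849548  0.09500637] [ 0.68940397 -0.11194429  0.10865016]
```

View pics/w4.png

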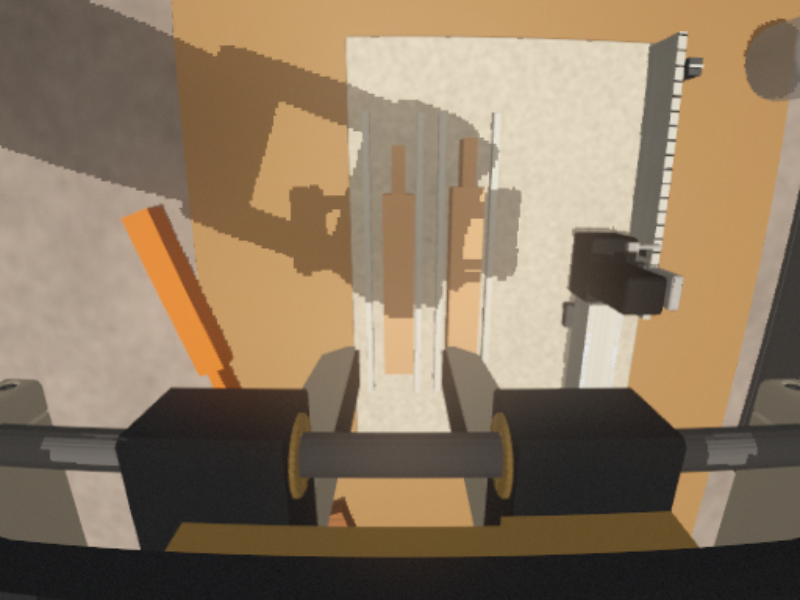

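The strip lies at (0.5028,-0.127), yaw 2.1°, top at 36–37 mm and let go. The laid strip is still in place next to it. The handle measures x 0.644–0.689 (44 mm as specified) and y −0.138 to −0.112, so handle_top ≈ (0.6625,−0.125). The rider is at (696,67) px.

```bash
python3 -m creep '[[[0,4,0,0,0,0,6.5],[0,9,0,0,0,0,6.5],[0.5,14,0,0,0,0,6.5],[0.5,16.1,0,0,0,0,6.5],[0.5,16.1,2,0,0,0,6.5]]]' >/dev/null
python3 - <<'E'
from h import *
c=dict(np.load('w4.npz')); T=c['Tw']; P=cloud(c,T)
rb=onplane(c,np.array([[370.5,230],[418,230]])*.64,.02,T); print('ribs',rb[:,:2].round(4).tolist())
print('rider w4',onplane(c,np.array([[696,67]])*.64,.056,T).round(4))
s=manip.observe(); c=capture('wrist'); T=wristT(c,s); P=cloud(c,T); np.savez('w5.npz',Tw=T,**c)
bx=np.array([.9993,.037]);by=np.array([-.037,.9993])
X=P[...,:2]@bx; Y=P[...,:2]@by; Z=P[...,2]
m=(Z>.098)&(Z<.115)&(X>.6)&(X<.72)&(abs(Y+.15)<.05); print('handle top bx',X[m].min(),X[m].max(),'by',Y[m].min(),Y[m].max(),m.sum())
for zz in (.040,.053):
  m=(Z>zz)&(Z<.064)&(X>.69)&(X<.74)&(abs(Y)<.03); print('rider by',m.sum(), Y[m].min() if m.any() else 0,Y[m].max() if m.any() else 0,X[m].max() if m.any() else 0)
f=c['frame']; save('w5.png',np.hstack([cv2.resize(f[0:200,230:430],(600,600),interpolation=cv2.INTER_CUBIC)]))
print(s['tcp_pos'],T[:3,3])
E
python3 d.py .6635 -.125 .068 2.1
```

```text
ribs [[0.4796, -0.1009], [0.5172, -0.0996]]
rider w4 [[0.6999 0.0238 0.056 ]]
handle top bx 0.6403866368524155 0.6839649141892137 by -0.16230549969070873 -0.13678318294341113 1005
rider by 418 -0.029527050725141873 0.021292443894163963 0.7042005115109653
rider by 142 -0.007497461136686351 0.004719196997578373 0.7040010432335656
[ 0.66376903 -0.12416575  0.18003535] [ 0.66165002 -0.04938775  0.34679558]
t 8.95 tcp [ 0.6618 -0.1241  0.1761] shift cm [-0.09  0.15 10.81] turn [ 0.001  0.001 -0.001] w 6.5 F [ 0.1 -0.4 -2.8] j [-13.   7.  86.  -0.  87. -15.]
```

View pics/w5.png

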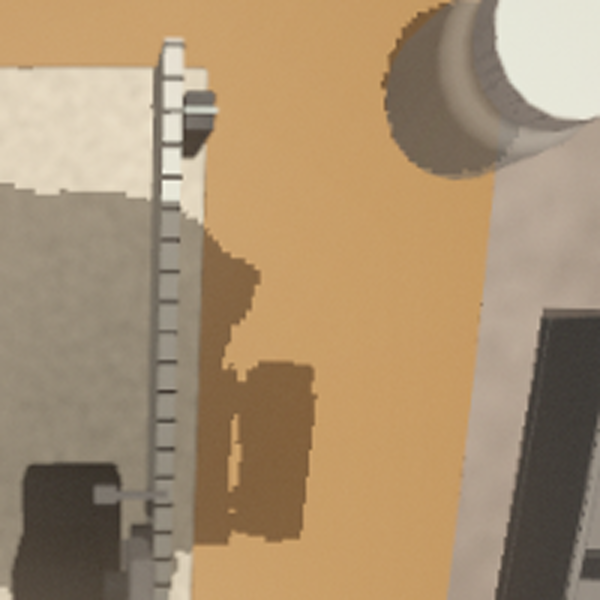

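The crop shows the pointer tip at (150,494), the rider line at (205,110) and nothing in the way. The rider's depth extent along board y is −7.5 to +4.7 mm (12 mm, as specified), so its centre is at −0.0014. The handle centre is at −0.1495, which puts the pointer at −0.1255 and the draw at about 0.124 m, short of the 0.135 stop. I'll descend on the handle and cross-check by rays.

```bash
python3 -m creep '[[[-0.1,0.25,4,0,0,0,6.5],[-0.1,0.25,8,0,0,0,6.5],[-0.1,0.25,10.3,0,0,0,6.5],[-0.1,0.25,10.8,0,0,0,6.5],[-0.1,0.25,10.8,0,0,0,6.5]]]'
python3 - <<'E'
from h import *
c=dict(np.load('w5.npz'));T=c['Tw'];by=np.array([-.037,.9993])
l=onplane(c,[[230+205/3-.3,110/3-.3]],.056,T)[0,:2];q=onplane(c,[[230+150/3-.3,494/3-.3]],.055,T)[0,:2]
print(l,q,'draw',(l-q)@by)
E
```

```text
clock: 9.57
tcp_pos: [0.6647, -0.1252, 0.0691]
tool_rot: [[-0.036, 0.999, 0.002], [0.999, 0.036, -0.001], [-0.001, 0.002, -1.0]]
contact_force: [-0.0, 0.1, 0.6]
gripper_width: 0.7
[0.70063552 0.02476733] [ 0.6900197  -0.10021844] draw 0.12450549500216121
```

The ray measurement agrees, with a draw of 0.1245 m. I'll squeeze.

```bash
python3 -m creep '[[[0,0,0,0,0,0,2.5],[0,0,0,0,0,0,2.5],[0,0,0,0,0,0,2.5],[0,0,0,0,0,0,2.5],[0,0,0,0,0,0,2.5]]]'; python3 d.py .66 -.0005 .068 2.1
```

```text
clock: 10.2
tcp_pos: [0.6627, -0.1256, 0.0699]
tool_rot: [[-0.035, 0.999, -0.003], [0.999, 0.035, -0.001], [-0.001, -0.003, -1.0]]
contact_force: [-26.1, -1.1, 15.8]
gripper_width: 0.404
t 10.2 tcp [ 0.6627 -0.1256  0.0699] shift cm [12.51  0.17  0.18] turn [-0.003  0.001 -0.001] w 3.76 F [-26.1  -1.1  15.8] j [-13.  11.  92.  -0.  77. -15.]
```

Width 37.6 mm means the button is fully in. The lateral bias should relax because the next call starts from the measured pose. I'll draw out to ~110 mm first.

```bash
python3 -m creep '[[[0.5,0,0,0,0,0,2.5],[2,0,0,0,0,0,2.5],[4,0,0,0,0,0,2.5],[6,0,0,0,0,0,2.5],[7.5,0,0,0,0,0,2.5]]]'; python3 d.py .658 -.0015 .068 2.1
```

```text
clock: 10.82
tcp_pos: [0.6597, -0.0506, 0.07]
tool_rot: [[-0.035, 0.999, -0.003], [0.999, 0.035, -0.003], [-0.003, -0.003, -1.0]]
contact_force: [-6.2, -6.6, 1.0]
gripper_width: 0.397
t 10.825 tcp [ 0.6597 -0.0506  0.07  ] shift cm [4.92 0.   0.19] turn [-0.003  0.003 -0.001] w 3.69 F [-6.2 -6.6  1. ] j [-7.  9. 93. -0. 77. -8.]
```

```bash
python3 -m creep '[[[1.5,0,0,0,0,0,2.5],[3,0,0,0,0,0,2.5],[4.3,0,0,0,0,0,2.5],[4.8,0,0,0,0,0,2.5],[4.9,0,0,0,0,0,2.5]]]'
python3 -m creep '[[[0,0,0,0,0,0,2.5],[0,0,0,0,0,0,2.5]]]'
python3 - <<'E'
from h import *
by=np.array([-.037,.9993]); s=manip.observe(); print(s['tcp_pos'],np.array(s['tcp_pos'][:2])@by+.024, s['gripper_width']*93,s['contact_force'])
a=capture('scene');b=capture('side');c=capture('wrist');T=wristT(c,s)
np.savez('e.npz',Tw=T,a=a['frame'],b=b['frame'],w=c['frame'])
def proj(c,p,T):
    q=np.linalg.inv(T)@np.r_[p,1]; r=q[:2]/q[2]; r=r*(1+c['k1']*(r@r)); return r*c['mtx'][0,0]+c['mtx'][:2,2]
p=[.7007,.0245,.056]; ims=[]
for n,k,t,h in (('scene',a,a['T'],22),('side',b,b['T'],22),('wrist',c,T,44)):
    u=proj(k,p,t); x,y=u.round().astype(int); x0,y0=max(x-h,0),max(y-h,0); print(n,u,x0,y0, 266/(2*h))
    ims.append(cv2.resize(k['frame'][y0:y0+2*h,x0:x0+2*h],(266,266),interpolation=cv2.INTER_CUBIC))
save('e.png',np.hstack(ims))
E
```

```text
clock: 11.45
tcp_pos: [0.6579, -0.0021, 0.0701]
tool_rot: [[-0.035, 0.999, -0.003], [0.999, 0.035, -0.004], [-0.004, -0.003, -1.0]]
contact_force: [-3.6, -7.2, -0.8]
gripper_width: 0.398
clock: 11.7
tcp_pos: [0.6579, -0.0025, 0.0701]
tool_rot: [[-0.035, 0.999, -0.003], [0.999, 0.035, -0.005], [-0.005, -0.003, -1.0]]
contact_force: [-2.6, -4.7, -2.0]
gripper_width: 0.402
[ 0.65790438 -0.00254106  0.07006407] -0.002881741043588709 37.363537742211626 [-2.57103187 -4.68092082 -1.99761987]
scene [212.93485042 235.35694596] 191 213 6.045454545454546
side [309.39265721 199.25436126] 287 177 6.045454545454546
wrist [318.92765043 189.68609345] 275 146 3.022727272727273
```

View pics/e.png

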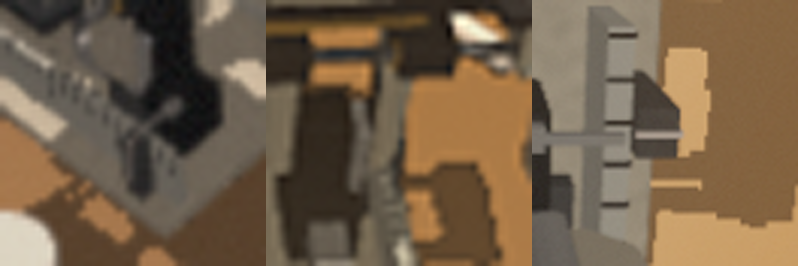

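Wrist crop: the pointer (585,139) meets the rider line (660,134). The ticks are 42 px per 10 mm, so it is about 1.2 mm short. The dead-reckoned value gives 1.5 mm short. I'll nudge it forward.

```bash
python3 -m creep '[[[0.15,0,0,0,0,0,2.5],[0.17,0,0,0,0,0,2.5],[0.17,0,0,0,0,0,2.5],[0.17,0,0,0,0,0,2.5],[0.17,0,0,0,0,0,2.5]]]'
python3 - <<'E'
from h import *
from h import onplane
by=np.array([-.037,.9993]); s=manip.observe(); c=capture('wrist'); T=wristT(c,s); a=capture('scene')
f=c['frame']; ims=[cv2.resize(f[150:205,265:335],(560,440),interpolation=cv2.INTER_CUBIC)]
save('f.png',np.hstack(ims))
g=cv2.cvtColor(f,cv2.COLOR_RGB2GRAY).astype(int)
print(g[183:200,282].tolist(),g[183:200,321].tolist())
print('tcp',s['tcp_pos'],np.array(s['tcp_pos'][:2])@by+.024,s['gripper_width']*93,s['joint_vel'].round(3))
P=cloud(a); out=[]
m=((P[...,2]>.03)&(P[...,2]<.042)&(P[...,0]>.46)&(P[...,0]<.6)&(P[...,1]<.03)&(P[...,1]>-.25)).astype(np.uint8)
k,l,st,_=cv2.connectedComponentsWithStats(m)
for i in range(1,k):
    if st[i,4]>100: print(st[i,4],cv2.minAreaRect(onplane(a,np.argwhere(l==i)[:,::-1],.036)[:,:2].astype(np.float32)))
E
```

```text
clock: 12.48
tcp_pos: [0.6579, -0.0016, 0.0701]
tool_rot: [[-0.035, 0.999, -0.003], [0.999, 0.035, -0.006], [-0.006, -0.003, -1.0]]
contact_force: [-2.0, -6.8, -2.1]
gripper_width: 0.396
[138, 139, 142, 143, 145, 143, 126, 103, 119, 119, 122, 130, 137, 140, 142, 142, 144] [69, 72, 71, 73, 74, 71, 73, 104, 153, 146, 88, 70, 71, 69, 70, 69, 81]
tcp [ 0.65785205 -0.00163451  0.07010369] -0.001973888222218452 36.792379628246486 [ 0.041  0.044 -0.047  0.073 -0.014 -0.001]
```

View pics/f.png

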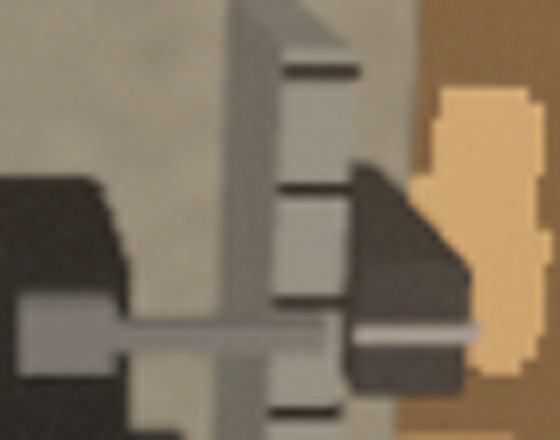

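The pointer (row 333) and the rider line (row 333) are collinear in the enlarged crop, the opening is 36.8 mm (button fully in), and the arm is still. Handing in.

```bash
python3 -c "
from h import *
s=manip.observe();print(s['clock'],s['tcp_pos'],s['gripper_width']*93,s['contact_force']);print(manip.close_job())"
```

```text
12.575 [ 0.65784215 -0.00166445  0.07012683] 36.78810768117214 [-2.20294802 -7.79810088 -0.1752123 ]
the job is handed in; nothing more can be done
None
```

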